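# Set a test coupon under the thickness gauge

## Task

Measure the square-headed test coupon: raise the lift lever on the gauge fully, draw the coupon out of the drying rack, lay it flat on the gauge's table under the raised foot, centred, with its stem towards the gauge's open front and its head end square and flush against the stop bar, then lower the lever fully so that the foot rests on the coupon. Only the head can be reached in the rack, and there is no room for a gripper around it under the gauge, so put the coupon down and take it again by the stem. Leave the round-headed coupon and everything else where it is.

Things in the scene. Friction and masses are not known exactly. Their poses are not given: they have to be found in the camera images.
- gauge: Fixed grey bench thickness gauge. Origin on the bench under the foot's axis; x from open front to rear column, y to the side where the lever comes out. Base x -40 to 150, y +-65, 30 high. Work table 80 x 80 about the axis, top at z 60. Overhanging head: y +-30, from x = -28 back, z 105 to 175; dial on it to z 231. Stop bar on the table: 64 wide, 14 high, front face at x = 22.5.
- table_center (a point): Point on the top face of the work table, on the spindle axis; axes as the gauge's.
- stop_face (a point): Middle of the stop bar's front face, at table-top height; axes as the gauge's. It lies 22.5 behind the spindle axis.
- foot (a point): Centre of the underside of the spindle's flat foot (18 diameter). A light spring (about 3 N) pushes it down; it is 0.5 above the bare table when down and about 23 above it with the lever fully raised.
- lift_lever (a joint): Lift lever, rad: 0 = fully lowered (22 deg below level), 0.85 = fully raised (27 deg above level). The first 0.13 is free play, then it lifts the foot. Stays where it is left (about 3 N at the grip to raise it). Pivot axis parallel to the gauge's x through gauge y = -32, z = 135.
- lever_grip (a point): Centre of the lever's black cross grip, a cylinder 18 diameter and 22 long lying along the gauge's x, 140 from the pivot; at 0 it stands at gauge (0, 98, 83), clear of the table and head. The lever bar is 7 thick.
- square_coupon: White plastic coupon, loose, about 50 g, 10 thick: square head 45 (x) x 36 (y), stem 14 wide running from the head to x = -107.5. Origin at the underside of the head's centre; x from stem to head end, z up. It starts flat on the bench, head out of one of the rack's bays, stem inside.
- head_end (a point): Middle of the square coupon's free head end (x = 22.5, half its thickness up); axes as the coupon's.
- stem_grip (a point): Point on the square coupon's stem at x = -84, half its thickness up, where it can be held while the head goes under the foot.
- rack: Fixed low aluminium drying rack: x 45 (open front) to -50, 150 wide (y), 32 high. Origin on the bench at its centre. Two bays at y = +-50, each 24 wide and 27 high under the roof, hold the coupons' stems; the coupons lie directly on the bench and draw straight out towards the rack's +x by at least 90.
- round_coupon: Like the square coupon but with a round head 43 in diameter; origin and axes alike. Leave it.
- beaker: Clear plastic beaker 72 diameter, 95 high; origin under it. Leave it.
- jar: Closed glass jar 72 diameter, 90 high; origin under it. Leave it.
- weight: Brass weight 36 diameter, 48 high; origin under it. Leave it.
- dish: Glass dish 90 diameter, 18 high; origin under it. Leave it.
- screwdriver: Screwdriver 180 long, lying along its x; origin at its middle. Leave it.
Not all that is in view belongs to the job. Leave any blue or orange look-alike of the square_coupon alone.

How it is judged:
By the outcome, as a careful person would: the job done as asked, in the order asked, and still so for the second after the job is handed in, with the robot touching nothing.
It also fails if it takes over 67 s, if anything falls off the work surface, if the arm or the gripper's body presses on something with over 40 N, if the wrist force passes 120 N, or if a joint passes its speed limit or range.

## Robot

A 6-joint arm with a two-finger parallel gripper is mounted at the origin on the work surface. World frame = base frame: x ahead of the robot, y to its left, z up, the work surface at z = 0. Lengths are in mm, angles in rad, forces in N, time in s.
With the tool pointing down it reaches from about 325 to 775 mm from the base axis. Payload 9.3 kg.
Tool frame: the origin (TCP) lies at the very end of the fingers, on their centre line; the grasp point (between the pads) lies manip.pinch_z behind it (manip.pinch_z is the distance from the TCP to the grasp point, in mm); z points along the fingers, y is the line along which they close (so a half turn about z gives the same grasp; the last joint's range is limited). The gripper opens to 85 mm and grips with 20 to 120 N. Pads are 22 mm wide; open, the fingers measure 114 mm over their backs; the gripper's body (76 mm by 85 mm) begins 54 mm behind the grasp point. The pads swing forward as they close: fully open they stand 13 mm farther back than shut.
Start: joints at [1.192, 0.259, 0.021, 1.334, 0, 1.418], TCP at [123.139, 536.035, 231.279] pointing down, gripper open.
Joint ranges: [-3.04, 3.04], [-0.91, 1.82], [-1.04, 1.36], [-1.92, 1.95], [-1.52, 1.45], [-3.14, 3.14]. Speed limits (rad/s): [2.22, 2.22, 2.79, 3.14, 3.14, 3.14].

## Interface

Orientations are given as a unit quaternion [w, x, y, z].
In Python, from station import manip, eyes gives the robot as it stands.
- The arm moves only by the tool move_arm, never from a script. Its arguments are lists of equal length, an entry for each row: "rotation": the turn, a rotation vector about the tool's x, y, z in degrees, a list of three; "travel": the shift along the tool's x, y, z in cm, a list of three; "hand": the finger opening in cm, from 0 to 8.54. In form: {"rotation": [[rx, ry, rz], ...], "travel": [[dx, dy, dz], ...], "hand": [hand, ...]}. A call has 1 to 20 rows; each row is the pose to reach, as a shift and turn from the pose commanded when the call began, along the tool's axes at that moment; what a row does not reach only later rows make up. A row lasts 1/8 s, in which the tool goes at most 62.5 mm and 10.7 degrees, less where a joint would pass 70% of its speed; a pose out of reach is approached as far as the arm can. A call with a gripper value outside its range is refused whole. The fingers move at their own pace and stop on an object; "squeeze" is the grip in N (left out, the last holds). Time passes only in rows, so rows that repeat a pose let the fingers close. It gives the time, the measured TCP pose, the force, the opening and the grip force at its end, in the units of the state.
- manip.sense(): the state, without advancing time (a new reading comes with each control period).
- eyes.capture(name): name is "side" or "top"; returns (picture, depth): 384x512x3 uint8, red, green, blue; 384x512 float32, mm along the optical axis (not along the pixel's ray), 0 where there is no reading.
- eyes.camera_params(name): a dict with "K" (3x3 intrinsics, pixels), "world_from_camera" (4x4, takes a point from camera to world coordinates). Camera axes: x right, y down, z forward; pixel columns grow to the right and rows downward; lengths in mm; the calibration is good to about 2 mm. A picture is of the moment at which its call begins. camera_params takes no time and is no camera call.
- manip.job_done(): hands the job in; it is judged then, once.
The state is a dict: "time": time; "joint_positions": joint angles; "qd": joint speeds; "effort": joint torques, N m; "tcp_pos": TCP position; "tool_rot": TCP orientation; "ft_force": force on the tool from outside, world axes, zero at the start; "moment": the same for the moment, N m; "grip_width": finger opening in mm; "finger_force": force on a finger pad.
Only numpy, scipy, OpenCV 4.12 (cv2) and the standard library are available. Lean on these libraries where they do the work, as an engineer would, in place of code of your own. Each camera call takes 0.05 s, during which the arm holds its last target. There are 200 camera calls.

## Working session

There is one attempt and no reset: what is moved stays moved. The work goes in short steps, Python scripts to look and compute and a tool call to move; the robot and the scene stay as the last step left them, time stands still between calls to the robot, and variables do not carry over. Pictures are saved under pics/ and viewed, at most 10 in all, crops included, and the job is handed in when it is done.

Besides the shell and the picture viewer there is one more tool, called after "Call:" as a command line: name --argument value ..., lists and objects as JSON in quotes. move_arm: Moves the arm, as the interface text tells. Its arguments: {"type":"object","properties":{"rotation":{"type":"array"},"travel":{"type":"array"},"hand":{"type":"array"},"squeeze":{"type":"number"}},"required":["rotation","travel","hand"]}

```bash
ls; mkdir -p pics
python3 - <<'E'
from station import manip, eyes
import cv2,numpy as np
print(manip.pinch_z, manip.sense())
for n in("top","side"):
    p,d=eyes.capture(n); cv2.imwrite(f"pics/{n}0.png",p[:,:,::-1]); np.savez(f"{n}0.npz",p=p,d=d)
    c=eyes.camera_params(n); print(n,c["K"].tolist(),np.round(c["world_from_camera"],4).tolist())
E
```

```text
pics
18.700000000000003 {'time': 0.0, 'joint_positions': array([ 1.19236657e+00,  2.59190246e-01,  2.07640941e-02,  1.33369333e+00,
       -6.63132173e-06,  1.41816268e+00]), 'qd': array([ 0.000735  , -0.00010846, -0.00016295, -0.00105972,  0.00197216,
        0.00057664]), 'effort': array([ 4.43848021e-04, -5.55642736e+01,  3.44529068e+01,  1.38034308e-02,
       -3.37653346e-04,  4.80587516e-06]), 'tcp_pos': array([123.05620502, 535.77266314, 230.66814081]), 'tool_rot': array([-1.70413301e-04,  1.12658347e-01,  9.93633564e-01, -6.39261439e-04]), 'ft_force': array([0.36343005, 0.14429901, 0.58133323]), 'moment': array([ 0.00968665, -0.0050583 ,  0.01086969]), 'finger_force': 0.0, 'grip_width': 85.47259131136745}
top [[346.4515919472115, 0.0, 251.3692909291637], [0.0, 346.4515919472115, 194.51487827883986], [0.0, 0.0, 1.0]] [[-0.0056, -0.9984, 0.057, 480.647], [-1.0, 0.0052, -0.007, 39.5484], [0.0067, -0.0571, -0.9983, 1138.2511], [0.0, 0.0, 0.0, 1.0]]
side [[398.4294907992573, 0.0, 261.1925876061463], [0.0, 398.4294907992573, 192.30562163469853], [0.0, 0.0, 1.0]] [[0.9427, -0.2131, 0.2567, 148.8412], [-0.3336, -0.5933, 0.7326, -1073.5695], [-0.0038, -0.7763, -0.6303, 1052.1542], [0.0, 0.0, 0.0, 1.0]]
```

View pics/top0.png

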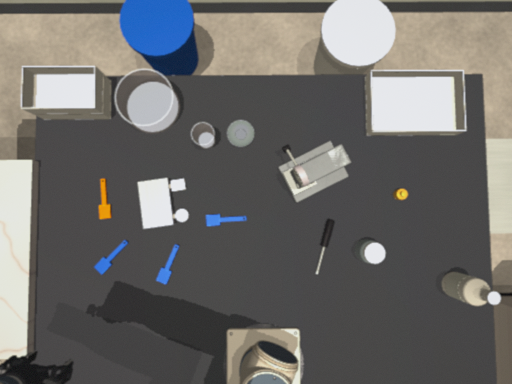

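View pics/side0.png

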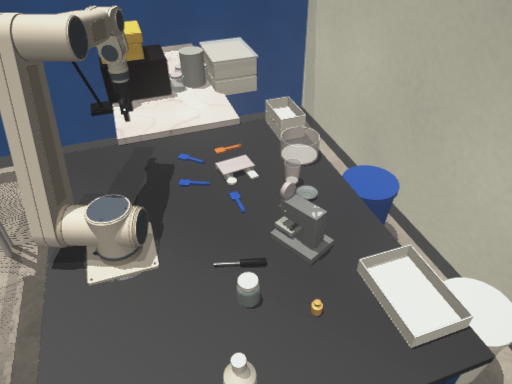

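Top view: rack at about (155,203), with the square head at (178,185) and the round head at (182,215). The gauge is around (315,170), its lever grip at (287,150). The side view shows the same. I'll enlarge both for measuring.

```bash
cat > h.py <<'E'
import numpy as np,cv2
from station import manip,eyes
from scipy.spatial.transform import Rotation as R
def ray(n,u,v):
    c=eyes.camera_params(n);M=np.array(c["world_from_camera"]);K=np.array(c["K"])
    return M[:3,3],M[:3,:3]@np.linalg.inv(K)@np.array([u,v,1.])
def onz(n,u,v,z):
    o,d=ray(n,u,v); return (o+d*(z-o[2])/d[2])
def tri(a,b):
    (o1,d1),(o2,d2)=ray("top",*a),ray("side",*b)
    s=np.linalg.lstsq(np.c_[d1,-d2],o2-o1,rcond=None)[0]
    p,q=o1+d1*s[0],o2+d2*s[1]; return (p+q)/2,np.linalg.norm(p-q)
def proj(n,p):
    c=eyes.camera_params(n);M=np.linalg.inv(np.array(c["world_from_camera"]));q=np.array(c["K"])@(M[:3,:3]@np.array(p)+M[:3,3]);return q[:2]/q[2]
def world(n,d):
    c=eyes.camera_params(n);M=np.array(c["world_from_camera"]);K=np.array(c["K"])
    v,u=np.mgrid[:384,:512];P=np.stack([(u-K[0,2])/K[0,0]*d,(v-K[1,2])/K[1,1]*d,d],-1)
    return P@M[:3,:3].T+M[:3,3]
def mm(w,g,zs):  # world shift -> tool axes in cm, given commanded quaternion
    pass
E
python3 - <<'E'
from h import *
t=np.load("top0.npz");s=np.load("side0.npz")
up=lambda p,x0,y0,w,h,k:cv2.resize(p[y0:y0+h,x0:x0+w,::-1],None,fx=k,fy=k,interpolation=cv2.INTER_CUBIC)
a=up(t["p"],272,130,88,75,4.5);b=up(t["p"],130,165,66,75,4.5)
c=up(s["p"],210,145,133,120,4.5)
H=max(a.shape[0],b.shape[0])
cv2.imwrite("pics/a.png",np.hstack([a,np.pad(b,((0,H-b.shape[0]),(0,0),(0,0)))]))
cv2.imwrite("pics/b.png",c)
# white coupon mask, top: pixels by height
W=world("top",t["d"])
for (x0,x1,y0,y1) in((166,192,174,226),):
    g=t["p"][y0:y1,x0:x1].min(2);m=(g>170).astype(np.uint8)
    for cc in cv2.findContours(m,0,1)[0]:
        if cv2.contourArea(cc)<30:continue
        r=cv2.minAreaRect(cc);print(r,cv2.contourArea(cc),onz("top",r[0][0]+x0,r[0][1]+y0,10), [onz("top",q[0]+x0,q[1]+y0,10)[:2].round(1).tolist() for q in cv2.boxPoints(r)])
# rack roof z~32
roof=(abs(W[...,2]-32)<8); roof[:, :130]=0;roof[:,178:]=0;roof[:165]=0;roof[240:]=0
m=cv2.morphologyEx(roof.astype(np.uint8),cv2.MORPH_OPEN,np.ones((3,3)))
cc=max(cv2.findContours(m,0,1)[0],key=cv2.contourArea);r=cv2.minAreaRect(cc)
print("rack",r,onz("top",*r[0],32),[onz("top",*q,32)[:2].round(1).tolist() for q in cv2.boxPoints(r)])
# gauge layers
for lo,hi,z in((165,185,175),(20,40,30),(52,68,60),(205,240,231)):
    m=((W[...,2]>lo)&(W[...,2]<hi)); m[:,:272]=0;m[:,365:]=0;m[:130]=0;m[210:]=0
    for cc in cv2.findContours(m.astype(np.uint8),0,1)[0]:
        if cv2.contourArea(cc)<25: continue
        r=cv2.minAreaRect(cc);print(z,r,[onz("top",*q,z)[:2].round(1).tolist() for q in cv2.boxPoints(r)])
E
```

```text
((15.25, 41.250003814697266), (12.020814895629883, 12.727920532226562), 45.0) 118.5 [478.85777119 259.69952203  10.        ] [[478.2, 288.1], [507.3, 259.1], [479.5, 231.3], [450.5, 260.3]]
((11.079998016357422, 10.559999465942383), (10.74802303314209, 14.707822799682617), 81.8698959350586) 130.5 [578.89159195 273.88300038  10.        ] [[593.0, 300.2], [599.6, 252.8], [564.8, 247.6], [558.2, 295.0]]
((2.999999523162842, 27.499996185302734), (5.999999046325684, 46.99999237060547), 0.0) 158.0 [523.73238457 299.76280701  10.        ] [[447.6, 308.9], [600.6, 310.2], [600.5, 290.6], [447.5, 289.4]]
rack ((155.2900390625, 202.76788330078125), (47.079647064208984, 30.29342269897461), 83.0887680053711) [519.08021859 338.29708001  32.        ] [[588.3, 396.0], [599.6, 300.1], [450.3, 280.9], [439.3, 376.1]]
175 ((325.1999816894531, 163.40000915527344), (21.466251373291016, 46.51021194458008), 63.43495178222656) [[620.0, -102.8], [678.4, -220.7], [623.9, -246.6], [565.9, -128.9]]
30 ((313.1000061035156, 171.20001220703125), (39.80200958251953, 59.032188415527344), 63.43495178222656) [[633.6, -53.8], [718.8, -225.7], [602.7, -281.0], [518.6, -109.7]]
30 ((313.70001220703125, 152.9000244140625), (7.602631568908691, 39.80200958251953), 63.43495178222656) [[659.9, -107.0], [717.5, -223.1], [695.2, -233.7], [637.8, -117.7]]
60 ((299.2000427246094, 177.90000915527344), (25.043960571289062, 25.491172790527344), 63.43495178222656) [[611.1, -64.9], [646.7, -136.9], [576.0, -170.9], [540.7, -99.1]]
231 ((301.300048828125, 175.10000610351562), (21.913463592529297, 8.497058868408203), 63.43495178222656) [[604.1, -75.9], [614.1, -96.1], [562.0, -121.2], [552.1, -101.1]]
```

View pics/a.png

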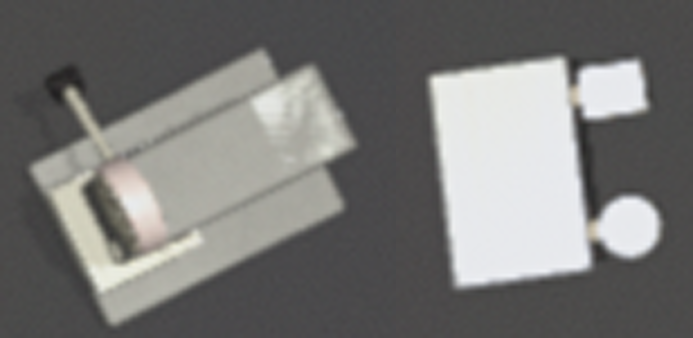

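View pics/b.png

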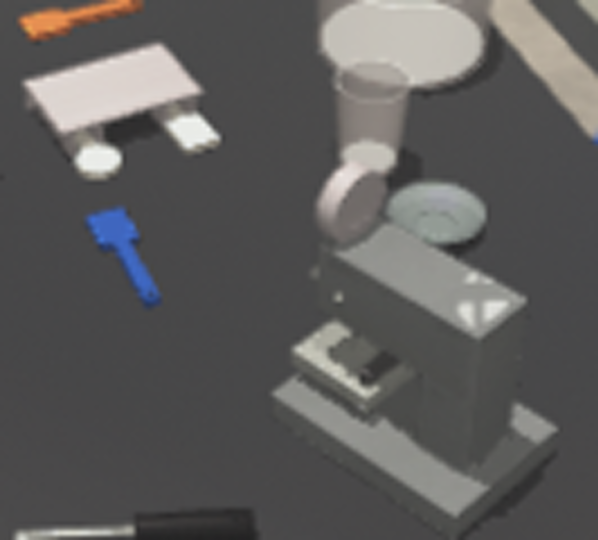

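Zoomed views: lever grip at top pixel (287,148). The dial is at the gauge's front (left) with the column to the right, and the foot is down over the table. The square head is just out of the rack's upper bay. Next I refine the edges to sub-pixel.

```bash
cat >> h.py <<'E'
def edge(img,n,P,Q,z,rng=7,frac=(.15,.85)):
    """sub-pixel line near world segment PQ at height z -> world pts (inlier line: point, dir)"""
    g=img.astype(np.float32).mean(2);a,b=proj(n,[*P,z]),proj(n,[*Q,z])
    t=(b-a)/np.linalg.norm(b-a);nn=np.array([-t[1],t[0]]);s=np.arange(-rng,rng+.01,.25)
    pts=[]
    for f in np.linspace(*frac,25):
        c=a+f*(b-a)+s[:,None]*nn
        pr=cv2.remap(g,c[:,0].astype(np.float32)[None],c[:,1].astype(np.float32)[None],cv2.INTER_LINEAR)[0]
        gr=np.abs(np.gradient(cv2.GaussianBlur(pr[None],(0,0),2)[0]));i=gr.argmax()
        w=gr[max(0,i-4):i+5];x=(w*s[max(0,i-4):i+5]).sum()/w.sum()
        pts.append(onz(n,*(a+f*(b-a)+x*nn),z)[:2])
    vx,vy,x0,y0=cv2.fitLine(np.array(pts,np.float32),cv2.DIST_HUBER,0,.01,.01).ravel()
    return np.array([x0,y0]),np.array([vx,vy]),np.std((np.array(pts)-[x0,y0])@[-vy,vx])
def rep(name,img,n,P,Q,z,ax,org,**k):
    """line's angle and its normal offset from org"""
    p,d,s=edge(img,n,P,Q,z,**k);u=np.array(Q)-P
    if d@u<0:d=-d
    print(name,"ang %.2f"%np.degrees(np.arctan2(d[1],d[0])),"pt",p.round(1),"off %.2f"%((p-org)@[-d[1],d[0]]),"sd %.2f"%s)
E
cat > meas.py <<'E'
from h import *
t=np.load("top0.npz")["p"]
A=np.array
def frame(o,a):
    c,s=np.cos(np.radians(a)),np.sin(np.radians(a));return lambda x,y:A(o)+x*A([c,s])+y*A([-s,c])
G=frame((593.8,-117.7),-63.7);o=A((593.8,-117.7))
rep("base front",t,"top",G(-40,-65),G(-40,65),30,0,o,rng=4)
rep("base -y",t,"top",G(-40,-65),G(150,-65),30,0,o,rng=4)
rep("base +y",t,"top",G(-40,65),G(150,65),30,0,o,rng=4,frac=(.3,.9))
rep("base rear -",t,"top",G(150,-65),G(150,-35),30,0,o,rng=4)
rep("base rear +",t,"top",G(150,40),G(150,65),30,0,o,rng=4)
rep("table front",t,"top",G(-40,-40),G(-40,40),60,0,o,rng=3)
rep("table -y",t,"top",G(-40,-40),G(30,-40),60,0,o,rng=3)
rep("head -y",t,"top",G(0,-30),G(150,-30),175,0,o,rng=3,frac=(.4,.9))
rep("head +y",t,"top",G(0,30),G(150,30),175,0,o,rng=3,frac=(.4,.9))
K=frame((519.1,338.3),-83.2);o=A((519.1,338.3))
rep("roof front",t,"top",K(45,-75),K(45,75),32,0,o,rng=3)
rep("roof back",t,"top",K(-50,-75),K(-50,75),32,0,o,rng=4)
rep("roof +y",t,"top",K(-50,75),K(45,75),32,0,o,rng=4)
rep("roof -y",t,"top",K(-50,-75),K(45,-75),32,0,o,rng=4)
C=frame((578.5,273.9),-83.2);o=A((578.5,273.9))
rep("c end",t,"top",C(22.5,-18),C(22.5,18),10,0,o,rng=3)
rep("c back",t,"top",C(-22.5,-18),C(-22.5,18),10,0,o,rng=2,frac=(.05,.25))
rep("c +y",t,"top",C(-22.5,18),C(22.5,18),10,0,o,rng=3)
rep("c -y",t,"top",C(-22.5,-18),C(22.5,-18),10,0,o,rng=3)
print("grip",onz("top",287.1,147.8,90))
d=np.load("top0.npz")["d"];W=world("top",d)
for u,v in((301,175),(178,185),(227,219),(203,135),(240,133),(400,250),(155,203)):print((u,v),W[v,u].round(0))
E
python3 meas.py
```

```text
base front ang 26.41 pt [581.8 -83.4] off 36.03 sd 1.03
base -y ang -63.56 pt [ 556.3 -186.8] off -64.33 sd 0.23
base +y ang -63.15 pt [ 686.2 -159.1] off 63.78 sd 0.88
base rear - ang 24.23 pt [ 616.5 -274.2] off -152.06 sd 0.31
base rear + ang 23.83 pt [ 709.7 -228.4] off -148.12 sd 0.24
table front ang 26.00 pt [576.2 -81.6] off 40.14 sd 0.27
table -y ang -64.57 pt [ 557.3 -132.9] off -39.47 sd 1.31
head -y ang -66.29 pt [ 612.5 -217.4] off -22.93 sd 1.53
head +y ang -60.82 pt [ 660.2 -189.3] off 23.09 sd 1.05
roof front ang 8.24 pt [527.4 291.7] off -47.35 sd 0.94
roof back ang 7.62 pt [513.  387.5] off 49.55 sd 0.20
roof +y ang -82.04 pt [595.1 344.1] off 76.06 sd 0.20
roof -y ang -82.18 pt [443.4 331.5] off -75.91 sd 0.23
c end ang 7.86 pt [580.2 248.9] off -25.03 sd 0.32
c back ang 7.16 pt [564.  293.1] off 20.87 sd 0.04
c +y ang -81.69 pt [598.2 272. ] off 19.27 sd 0.37
c -y ang -81.21 pt [560.3 270.9] off -18.45 sd 0.27
grip [682.97244174 -77.76467069  90.        ]
(301, 175) [583. -98. 230.]
(178, 185) [577. 271.  10.]
(227, 219) [466. 111.  12.]
(203, 135) [743. 191.   4.]
(240, 133) [750.  68.   1.]
(400, 250) [ 361. -453.    1.]
(155, 203) [518. 339.  34.]
```

Call:
move_arm --rotation '[[0,0,-39.4],[0,0,-39.4],[0,0,-39.4],[0,0,-39.4],[0,0,-39.4],[0,0,-39.4],[0,0,-39.4],[0,0,-39.4],[0,0,-39.4],[0,0,-39.4],[0,0,-39.4],[0,0,-39.4],[0,0,-39.4],[0,0,-39.4],[0,0,-39.4],[0,0,-39.4],[0,0,-39.4]]' --travel '[[-67.8,-47,-3],[-67.8,-47,-3],[-67.8,-47,-3],[-67.8,-47,-3],[-67.8,-47,-3],[-67.8,-47,-3],[-67.8,-47,-3],[-67.8,-47,-3],[-67.8,-47,-3],[-67.8,-47,-3],[-67.8,-47,-3],[-67.8,-47,-3],[-67.8,-47,-3],[-67.8,-47,-3],[-67.8,-47,-3],[-67.8,-47,-3],[-67.8,-47,-3]]' --hand '[5,5,5,5,5,5,5,5,5,5,5,5,5,5,5,5,5]' --squeeze 20

```text
time: 2.22
tcp_pos: [678.1, -72.8, 261.7]
tool_rot: [0.0, -0.229, 0.973, 0.0]
ft_force: [-0.7, 0.2, -0.3]
grip_width: 50.1
finger_force: 0.0
```

```bash
cat >> h.py <<'E'
import sys
def goto(target,psi,cur=None):
    """tool-axes shift (cm) and turn (deg) from present pose to a downward pose at world target, tool y at psi deg"""
    s=manip.sense();w,x,y,z=s["tool_rot"];Rm=R.from_quat([x,y,z,w])
    p=s["tcp_pos"] if cur is None else np.array(cur)
    a=np.radians(psi);yt=np.array([np.cos(a),np.sin(a),0]);zt=np.array([0,0,-1.]);T=np.c_[np.cross(yt,zt),yt,zt]
    return (Rm.inv().apply(np.array(target)-p)/10).round(2),np.degrees((Rm.inv()*R.from_matrix(T)).as_rotvec()).round(2)
def st():
    s=manip.sense();w,x,y,z=s["tool_rot"];yt=R.from_quat([x,y,z,w]).apply([0,1,0])
    print("t %.2f"%s["time"],s["tcp_pos"].round(1),"psi %.2f"%np.degrees(np.arctan2(yt[1],yt[0])),"F",s["ft_force"].round(1),"w %.1f"%s["grip_width"],"q",s["joint_positions"].round(2))
E
python3 - <<'E'
from h import *
st()
t=np.load("top0.npz")["p"];s=np.load("side0.npz")
# dark grip in top image
g=t[140:158,278:297].max(2).astype(int);m=(g<35);print(g)
E
```

```text
t 2.23 [678.1 -72.8 261.7] psi 116.53 F [-0.7  0.2 -0.3] w 50.1 q [-0.23  0.5   0.46  1.54  0.   -0.69]
[[ 75  76  74  75  75  75  75  76  76  76  76  75  76  75  77  75  75  75
   75]
 [ 77  77  75  76  75  77  74  76  76  76  76  75  75  75  76  76  74  75
   75]
 [ 75  74  75  75  76  75  75  75  77  76  74  76  74  77  74  74  75  75
   74]
 [ 75  76  77  75  75  76  76  76  74  73  74  74  76  76  75  76  75  75
   76]
 [ 76  74  76  75  74  77  74  72  67  59  62  70  76  75  75  77  75  75
   76]
 [ 75  77  75  76  75  73  68  58  46  43  47  61  71  74  76  75  76  75
   75]
 [ 76  76  75  72  69  55  48  43  42  39  44  55  72  75  76  77  74  73
   75]
 [ 74  76  75  70  52  41  41  42  47  45  47  47  62  75  74  75  76  77
   75]
 [ 73  74  74  67  45  46  50  54  54  60  48  39  54  71  77  76  75  74
   74]
 [ 74  73  70  66  50  42  47  53  81 116 100  58  52  70  77  77  75  76
   76]
 [ 69  69  66  68  62  41  35  53 110 169 160  99  62  73  75  76  75  75
   77]
 [ 67  66  69  68  65  51  36  48 105 166 178 132  82  74  73  75  74  74
   75]
 [ 66  66  67  67  67  66  51  49  78 133 174 169 122  82  73  75  76  76
   76]
 [ 67  67  70  68  70  69  67  62  72 102 152 184 165 108  74  76  73  73
   74]
 [ 66  67  68  72  74  73  75  75  72  81 120 172 178 131  85  75  75  76
   74]
 [ 67  70  69  68  73  76  75  75  76  73  92 141 181 164 107  77  74  75
   73]
 [ 75  72  68  68  71  76  74  75  75  74  78 114 166 177 135  89  70  72
   72]
 [ 75  75  74  67  69  75  73  74  76  75  74  88 131 176 171 124  79  81
  101]]
```

Call:
move_arm --rotation '[[0,0,0],[0,0,0],[0,0,0],[0,0,0],[0,0,0],[0,0,0],[0,0,0],[0,0,0],[0,0,0],[0,0,0],[0,0,0]]' --travel '[[-0.25,-0.3,4],[-0.25,-0.3,8],[-0.25,-0.3,12],[-0.25,-0.3,15],[-0.25,-0.3,18],[-0.25,-0.3,19.7],[-0.25,-0.3,19.7],[-0.25,-0.3,19.7],[-0.25,-0.3,19.7],[-0.25,-0.3,19.7],[-0.25,-0.3,19.7]]' --hand '[5,5,5,5,5,5,5,2.8,2.0,1.8,1.8]' --squeeze 20

```text
time: 3.6
tcp_pos: [681.7, -73.5, 65.2]
tool_rot: [0.0, -0.23, 0.973, 0.001]
ft_force: [-3.7, 9.2, 1.2]
grip_width: 21.7
finger_force: 23.7
```

Run:
```python
from h import *
st()
p=manip.sense()["tcp_pos"]
# arc from -22deg: offsets in gauge y,z
a0=np.radians(-22)
for k in range(1,13):
    a=a0+.88*k/12; dy=140*(np.cos(a)-np.cos(a0));dz=140*(np.sin(a)-np.sin(a0))
    print(k,"[%.2f,0,%.2f]"%(-dy/10,-dz/10))
```

```text
t 3.60 [681.7 -73.5  65.2] psi 116.55 F [-3.7  9.2  1.2] w 21.7 q [-0.23  0.57  0.09  1.09  0.   -0.69]
1 [-0.35,0,-0.97]
2 [-0.63,0,-1.95]
3 [-0.83,0,-2.96]
4 [-0.96,0,-3.98]
5 [-1.02,0,-5.00]
6 [-1.00,0,-6.03]
7 [-0.90,0,-7.05]
8 [-0.73,0,-8.06]
9 [-0.49,0,-9.06]
10 [-0.17,0,-10.04]
11 [0.21,0,-10.99]
12 [0.67,0,-11.91]
```

Call:
move_arm --rotation '[[0,0,0],[0,0,0],[0,0,0],[0,0,0],[0,0,0],[0,0,0],[0,0,0],[0,0,0],[0,0,0],[0,0,0],[0,0,0],[0,0,0],[0,0,0],[0,0,0]]' --travel '[[-0.35,0.1,-0.97],[-0.63,0.1,-1.95],[-0.83,0.1,-2.96],[-0.96,0.1,-3.98],[-1.02,0.1,-5.0],[-1.0,0.1,-6.03],[-0.9,0.1,-7.05],[-0.73,0.1,-8.06],[-0.49,0.1,-9.06],[-0.17,0.1,-10.04],[0.21,0.1,-10.99],[0.5,0.1,-11.6],[0.67,0.1,-11.9],[0.67,0.1,-11.9]]' --hand '[1.8,1.8,1.8,1.8,1.8,1.8,1.8,1.8,1.8,1.8,1.8,1.8,1.8,1.8]'

```text
time: 5.35
tcp_pos: [676.1, -76.1, 182.1]
tool_rot: [-0.0, -0.229, 0.973, 0.002]
ft_force: [4.5, 7.6, -15.6]
grip_width: 21.6
finger_force: 22.1
```

```bash
python3 -c "
from h import *
st()"
```

```text
t 5.35 [676.1 -76.1 182.1] psi 116.52 F [  4.5   7.6 -15.6] w 21.6 q [-0.24  0.5   0.27  1.34  0.   -0.7 ]
```

Call:
move_arm --rotation '[[0,0,0],[0,0,0],[0,0,0],[0,0,0],[0,0,0],[0,0,-71.4],[0,0,-71.4],[0,0,-71.4],[0,0,-71.4],[0,0,-71.4],[0,0,-71.4],[0,0,-71.4],[0,0,-71.4],[0,0,-71.4],[0,0,-71.4],[0,0,-71.4],[0,0,-71.4]]' --travel '[[0.6,0.1,-11.6],[0.6,0.1,-11.6],[0.6,0.1,-11.6],[0.6,0.1,-16],[0.6,0.1,-20],[-6.85,35.5,-8],[-6.85,35.5,-8],[-6.85,35.5,-8],[-6.85,35.5,-8],[-6.85,35.5,-8],[-6.85,35.5,-8],[-6.85,35.5,-2],[-6.85,35.5,2],[-6.85,35.5,5],[-6.85,35.5,5],[-6.85,35.5,5],[-6.85,35.5,5]]' --hand '[5,5,5,5,5,6,6,6,6,6,6,6,6,6,6,6,6]'

```text
time: 7.48
tcp_pos: [579.8, 271.0, 135.1]
tool_rot: [-0.001, 0.754, -0.657, 0.001]
ft_force: [-0.7, -0.4, 0.0]
grip_width: 60.0
finger_force: 0.0
```

Run:
```python
from h import *
st()
p,d=eyes.capture("side"); cv2.imwrite("pics/c.png",cv2.resize(p[120:290,180:360,::-1],None,fx=3.4,fy=3.4,interpolation=cv2.INTER_CUBIC))
print(goto([579.2,271.9,1.5],187.9))
```

```text
t 7.47 [579.8 271.  135.1] psi -172.15 F [-0.7 -0.4  0. ] w 60.0 q [ 0.31  0.45  0.06  1.18 -0.   -1.4 ]
(array([-0.1 ,  0.07, 13.34]), array([-0.15,  0.02, -0.05]))
```

View pics/c.png

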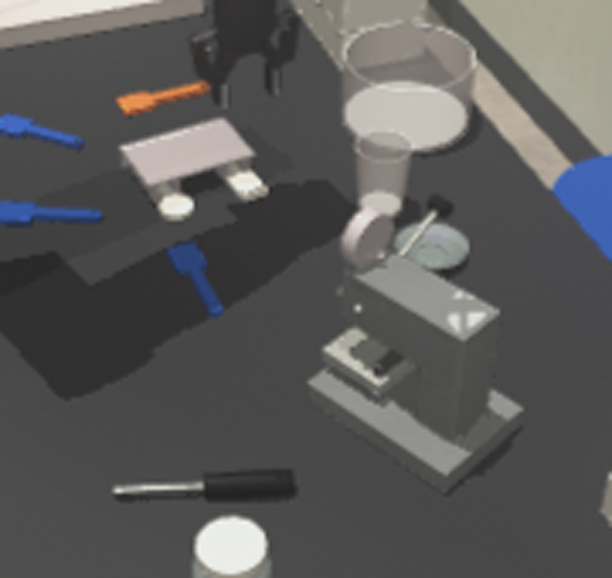

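The lever now stands raised (crop (440,207)), and the gripper hangs over the square head. Descending and gripping.

Call:
move_arm --rotation '[[0,0,0],[0,0,0],[0,0,0],[0,0,0],[0,0,0],[0,0,0],[0,0,0],[0,0,0],[0,0,0],[0,0,0]]' --travel '[[-0.1,0.07,4],[-0.1,0.07,8],[-0.1,0.07,11],[-0.1,0.07,13],[-0.1,0.07,13.35],[-0.1,0.07,13.35],[-0.1,0.07,13.35],[-0.1,0.07,13.35],[-0.1,0.07,13.35],[-0.1,0.07,13.35]]' --hand '[6,6,6,6,6,6,4.5,3.2,3.2,3.2]' --squeeze 35

```text
time: 8.78
tcp_pos: [578.8, 272.0, 1.0]
tool_rot: [-0.001, 0.754, -0.657, 0.001]
ft_force: [-0.9, 0.1, 6.7]
grip_width: 34.9
finger_force: 35.2
```

```bash
python3 -c "
from h import *
st();p=manip.sense()['tcp_pos'];c,s=np.cos(np.radians(-82.1)),np.sin(np.radians(-82.1))
print(goto([p[0]+160*c,p[1]+160*s,p[2]+1],187.9))"
```

```text
t 8.78 [578.8 272.    1. ] psi -172.13 F [-0.9  0.1  6.7] w 34.9 q [ 0.31  0.55 -0.13  0.89 -0.   -1.4 ]
(array([ 1.6e+01, -1.0e-02, -1.1e-01]), array([-0.12,  0.02, -0.03]))
```

Call:
move_arm --rotation '[[0,0,0],[0,0,0],[0,0,0],[0,0,0],[0,0,0],[0,0,0],[0,0,0],[0,0,0],[0,0,0],[0,0,0],[0,0,0],[0,0,0]]' --travel '[[0,0,-0.15],[1,0,-0.15],[3,0,-0.15],[5,0,-0.15],[7,0,-0.15],[9,0,-0.15],[11,0,-0.15],[13,0,-0.15],[15,0,-0.15],[16,0,-0.15],[16,0,-0.1],[16,0,-0.05]]' --hand '[3.2,3.2,3.2,3.2,3.2,3.2,3.2,3.2,3.2,3.2,3.2,3.2]'

```text
time: 10.28
tcp_pos: [600.6, 113.0, 1.0]
tool_rot: [-0.0, 0.754, -0.657, 0.001]
ft_force: [-1.6, -4.7, 8.7]
grip_width: 34.7
finger_force: 36.0
```

```bash
python3 -c "
from h import *
st()"
```

```text
t 10.28 [600.6 113.    1. ] psi -172.15 F [-1.6 -4.7  8.7] w 34.7 q [ 0.05  0.51 -0.21  0.85 -0.   -1.66]
```

Call:
move_arm --rotation '[[0,0,0],[0,0,0],[0,0,0],[0,0,0],[0,0,0],[0,0,0],[0,0,0],[0,0,0],[0,0,0]]' --travel '[[0,0,0],[0,0,-0.1],[0,0,-1],[0,0,-5],[-3,8,-9],[-6,16,-10],[-6,16,-10],[-6,16,-10],[-6,16,-10]]' --hand '[6,6,6,6,6,6,6,6,6]'

```text
time: 11.4
tcp_pos: [434.0, 151.1, 101.1]
tool_rot: [-0.001, 0.754, -0.657, 0.001]
ft_force: [-0.2, 0.3, -0.1]
grip_width: 59.7
finger_force: 0.0
```

Run:
```python
from h import *
st()
p,d=eyes.capture("top");np.savez("top1.npz",p=p,d=d)
cv2.imwrite("pics/d.png",cv2.resize(p[120:280,140:350,::-1],None,fx=3.6,fy=3.6,interpolation=cv2.INTER_CUBIC))
A=np.array
def frame(o,a):
    c,s=np.cos(np.radians(a)),np.sin(np.radians(a));return lambda x,y:A(o)+x*A([c,s])+y*A([-s,c])
o=A((600.6,113.));C=frame(o,-82.1)
rep("end",p,"top",C(22.5,-18),C(22.5,18),10,0,o,rng=3)
rep("+y",p,"top",C(-22.5,18),C(22.5,18),10,0,o,rng=3)
rep("-y",p,"top",C(-22.5,-18),C(22.5,-18),10,0,o,rng=3)
rep("s+",p,"top",C(-107.5,7),C(-22.5,7),10,0,o,rng=2)
rep("s-",p,"top",C(-107.5,-7),C(-22.5,-7),10,0,o,rng=2)
rep("tail",p,"top",C(-107.5,-7),C(-107.5,7),10,0,o,rng=3)
```

```text
t 11.40 [434.  151.1 101.1] psi -172.10 F [-0.2  0.3 -0.1] w 59.7 q [ 0.15  0.19 -0.43  0.96 -0.   -1.56]
end ang 9.62 pt [603.7  90.8] off -22.43 sd 0.37
+y ang -82.12 pt [619.6 114.2] off 18.96 sd 0.37
-y ang -81.57 pt [582.2 109.4] off -18.74 sd 0.41
s+ ang -81.87 pt [599.3 179.7] off 8.10 sd 0.16
s- ang -81.34 pt [583.5 176. ] off -7.46 sd 0.22
tail ang 7.28 pt [586.2 222.1] off 110.00 sd 0.30
```

View pics/d.png

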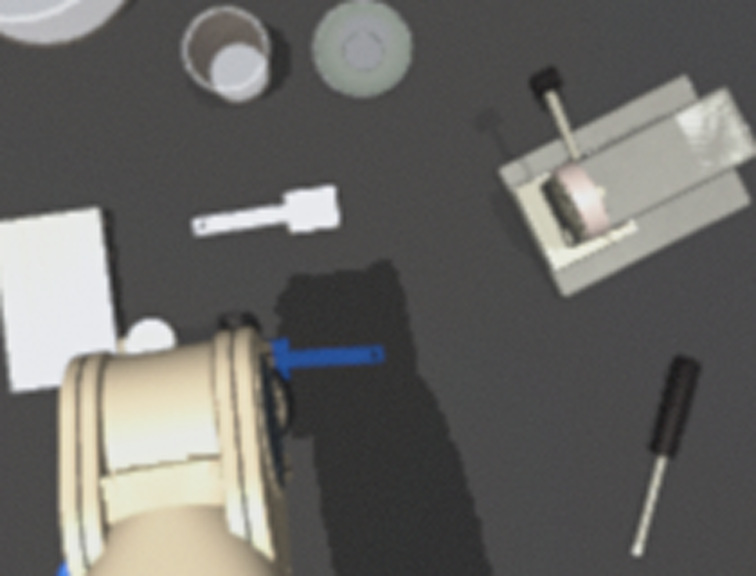

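The coupon lies free: head at crop (312,208), stem end at (195,225), agreeing with the gripper's own position to about 1 mm. Now I take the stem.

Call:
move_arm --rotation '[[0,0,0],[0,0,0],[0,0,0],[0,0,0],[0,0,0],[0,0,0],[0,0,0],[0,0,0],[0,0,0],[0,0,0],[0,0,0],[0,0,0],[0,0,0],[0,0,0],[0,0,0]]' --travel '[[-1,-6,0],[-2,-12,0],[-2.84,-16,0],[-2.84,-16,1],[-2.84,-16,4],[-2.84,-16,7],[-2.84,-16,9],[-2.84,-16,9.85],[-2.84,-16,9.85],[-2.84,-16,9.85],[-2.84,-16,9.85],[-2.84,-16,9.85],[-2.84,-16,9.85],[-2.84,-16,9.85],[-2.84,-16,9.85]]' --hand '[4,4,4,4,4,4,4,4,4,4,2.5,1.0,1.0,1.0,1.0]' --squeeze 60

```text
time: 13.32
tcp_pos: [588.3, 200.9, 2.7]
tool_rot: [-0.001, 0.754, -0.657, 0.0]
ft_force: [-1.0, 0.1, 6.2]
grip_width: 12.1
finger_force: 59.0
```

```bash
python3 -c "
from h import *
st()"
```

```text
t 13.32 [588.3 200.9   2.7] psi -172.14 F [-1.   0.1  6.2] w 12.1 q [ 0.19  0.52 -0.18  0.87 -0.   -1.51]
```

Call:
move_arm --rotation '[[0,0,0],[0,0,0],[0,0,0],[0,0,-4],[0,0,-9],[0,0,-14],[0,0,-18.5],[0,0,-18.5],[0,0,-18.5],[0,0,-18.5],[0,0,-18.5],[0,0,-18.5],[0,0,-18.5]]' --travel '[[0,0,-2],[0,0,-5],[0,0,-8],[3,1.5,-9.7],[7,3.5,-9.7],[11,5.5,-9.7],[15,7.2,-9.7],[17.6,8.5,-9.7],[17.6,8.5,-9.7],[17.6,8.5,-8],[17.6,8.5,-6.6],[17.6,8.5,-6.6],[17.6,8.5,-6.6]]' --hand '[1.0,1.0,1.0,1.0,1.0,1.0,1.0,1.0,1.0,1.0,1.0,1.0,1.0]'

```text
time: 14.95
tcp_pos: [528.0, 15.2, 68.0]
tool_rot: [-0.0, 0.85, -0.527, 0.0]
ft_force: [-0.7, -0.1, -0.9]
grip_width: 11.9
finger_force: 58.7
```

Run:
```python
from h import *
st()
p,d=eyes.capture("top");s,_=eyes.capture("side");np.savez("top2.npz",p=p,d=d,s=s)
A=np.array
def frame(o,a):
    c,s=np.cos(np.radians(a)),np.sin(np.radians(a));return lambda x,y:A(o)+x*A([c,s])+y*A([-s,c])
a=cv2.resize(p[120:220,240:350,::-1],None,fx=3.6,fy=3.6,interpolation=cv2.INTER_CUBIC);b=cv2.resize(s[150:280,230:340,::-1],None,fx=3.6,fy=3.6,interpolation=cv2.INTER_CUBIC)
cv2.imwrite("pics/e.png",np.hstack([np.pad(a,((0,b.shape[0]-a.shape[0]),(0,0),(0,0))),b]))
T=manip.sense()["tcp_pos"];o=frame(T[:2],-63.6)(88,0);C=frame(o,-63.6);z=T[2]-2.7+10
print("o",o,z)
for n,i in(("top",p),("side",s)):
  print(n)
  rep("end",i,n,C(22.5,-18),C(22.5,18),z,0,o,rng=3)
  rep("+y",i,n,C(-22.5,18),C(22.5,18),z,0,o,rng=3)
  rep("-y",i,n,C(-22.5,-18),C(22.5,-18),z,0,o,rng=3)
```

```text
t 14.95 [528.   15.2  68. ] psi -153.60 F [-0.7 -0.1 -0.9] w 11.9 q [-0.13  0.32 -0.32  0.92  0.   -2.16]
o [567.29770075 -63.81757538] 75.54206013981312
top
end ang 22.88 pt [578.3 -87.2] off -25.79 sd 2.99
+y ang -48.80 pt [579.2 -54.9] off 14.83 sd 4.18
-y ang -52.57 pt [549.1 -72.9] off -19.96 sd 4.49
side
end ang 48.82 pt [577.6 -85. ] off -21.69 sd 4.45
+y ang -66.31 pt [582.2 -53.9] off 17.60 sd 6.15
-y ang -63.83 pt [548.4 -79. ] off -23.66 sd 0.42
```

View pics/e.png

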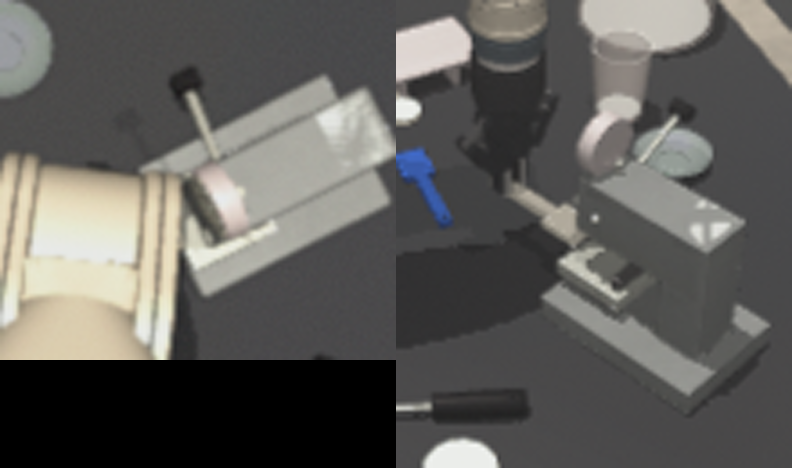

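The side view shows the head level, just in front of the table at crop (565,225); the arm hides it from the top camera. Sliding it in under the foot.

Call:
move_arm --rotation '[[0,0,0],[0,0,0],[0,0,0],[0,0,0],[0,0,0],[0,0,0],[0,0,0],[0,0,0],[0,0,0]]' --travel '[[1,0,0],[2.2,0,0],[3.4,0,0],[4.6,0,0],[5.3,0,0],[5.5,0,0.1],[5.5,0,0.3],[5.5,0,0.45],[5.5,0,0.45]]' --hand '[1.0,1.0,1.0,1.0,1.0,1.0,1.0,1.0,1.0]'

```text
time: 16.18
tcp_pos: [552.0, -34.2, 63.2]
tool_rot: [0.0, 0.85, -0.527, -0.0]
ft_force: [-1.2, 0.9, -0.8]
grip_width: 11.9
finger_force: 58.8
```

Run:
```python
from h import *
st()
s,_=eyes.capture("side");np.savez("side3.npz",s=s)
cv2.imwrite("pics/f.png",cv2.resize(s[185:250,255:330,::-1],None,fx=8,fy=8,interpolation=cv2.INTER_CUBIC))
```

```text
t 16.18 [552.  -34.2  63.2] psi -153.61 F [-1.2  0.9 -0.8] w 11.9 q [-0.21  0.37 -0.27  0.93 -0.   -2.24]
```

View pics/f.png

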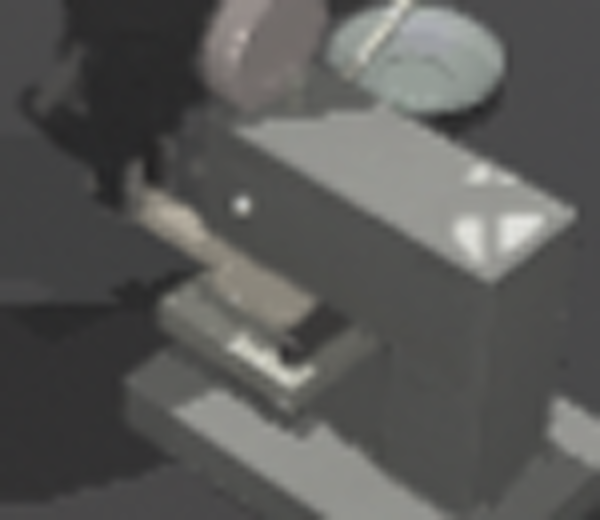

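The head is on the table under the foot, just short of the dark stop bar (crop (310,330)). Pushing gently until contact.

Call:
move_arm --rotation '[[0,0,0],[0,0,0],[0,0,0],[0,0,0]]' --travel '[[0.1,0,0.02],[0.2,0,0.04],[0.3,0,0.04],[0.35,0,0.04]]' --hand '[1.0,1.0,1.0,1.0]'

```text
time: 16.73
tcp_pos: [553.8, -37.7, 62.9]
tool_rot: [-0.0, 0.85, -0.527, 0.0]
ft_force: [-0.6, 0.3, -0.8]
grip_width: 12.0
finger_force: 58.8
```

Call:
move_arm --rotation '[[0,0,0],[0,0,0],[0,0,0]]' --travel '[[0.1,0,0.02],[0.17,0,0.03],[0.2,0,0.03]]' --hand '[1.0,1.0,1.0]'

```text
time: 17.1
tcp_pos: [554.7, -39.4, 62.6]
tool_rot: [-0.0, 0.85, -0.527, 0.0]
ft_force: [-0.4, -0.1, 0.5]
grip_width: 11.9
finger_force: 58.9
```

Call:
move_arm --rotation '[[0,0,0],[0,0,0],[0,0,0]]' --travel '[[0.1,0,0],[0.15,0,0],[0.15,0,0]]' --hand '[1.0,1.0,1.0]'

```text
time: 17.48
tcp_pos: [554.8, -39.7, 62.6]
tool_rot: [-0.001, 0.85, -0.527, -0.001]
ft_force: [-3.1, 5.9, 2.8]
grip_width: 12.0
finger_force: 59.2
```

Call:
move_arm --rotation '[[0,0,0],[0,0,0],[0,0,0],[0,0,0],[0,0,0]]' --travel '[[0.05,0,0.02],[0.05,0,0.02],[0.05,0,0.02],[0.05,0,0.02],[0.05,0,0.02]]' --hand '[1.0,1.0,1.0,1.0,1.0]' --squeeze 20

```text
time: 18.1
tcp_pos: [554.8, -39.7, 62.5]
tool_rot: [-0.001, 0.85, -0.527, -0.001]
ft_force: [-3.2, 8.2, 4.5]
grip_width: 11.9
finger_force: 59.4
```

```bash
python3 -c "
from h import *
st();print(manip.sense()['moment'])"
```

```text
t 18.10 [554.8 -39.7  62.5] psi -153.58 F [-3.2  8.2  4.5] w 11.9 q [-0.22  0.37 -0.26  0.94  0.   -2.26]
[1.64809122 0.7152609  0.00799915]
```

Call:
move_arm --rotation '[[0,0,0],[0,0,0],[0,0,0],[0,0,0],[0,0,0],[0,0,0],[0,0,0],[0,0,0],[0,0,0],[0,0,0]]' --travel '[[0,0,0],[-0.1,0,-0.05],[-0.1,0,-0.05],[-0.1,0,-1],[-0.1,0,-4],[-2,0,-9],[-8,4,-12],[-14,8,-12],[-18,10,-12],[-18,10,-12]]' --hand '[3.2,3.2,3.2,3.2,3.2,3.2,3.2,3.2,3.2,3.2]'

```text
time: 19.35
tcp_pos: [383.1, 77.1, 183.6]
tool_rot: [-0.0, 0.85, -0.526, 0.001]
ft_force: [0.9, -0.5, 0.6]
grip_width: 32.3
finger_force: 0.0
```

Run:
```python
from h import *
st()
p,d=eyes.capture("top");s,_=eyes.capture("side");np.savez("v4.npz",p=p,d=d,s=s)
a=cv2.resize(p[145:210,250:340,::-1],None,fx=4.4,fy=4.4,interpolation=cv2.INTER_CUBIC);b=cv2.resize(s[185:250,245:330,::-1],None,fx=4.6,fy=4.6,interpolation=cv2.INTER_CUBIC)
H=max(a.shape[0],b.shape[0]);q=lambda m:np.pad(m,((0,H-m.shape[0]),(0,0),(0,0)))
cv2.imwrite("pics/g.png",np.hstack([q(a),q(b)]))
A=np.array
def frame(o,a):
    c,s=np.cos(np.radians(a)),np.sin(np.radians(a));return lambda x,y:A(o)+x*A([c,s])+y*A([-s,c])
o=A((593.8,-117.7));C=frame(o,-63.6)
for n,i in(("top",p),("side",s)):
  print(n)
  rep("stem+",i,n,C(-105,7),C(-45,7),70,0,o,rng=2)
  rep("stem-",i,n,C(-105,-7),C(-45,-7),70,0,o,rng=2)
  rep("tail",i,n,C(-107.5,-7),C(-107.5,7),70,0,o,rng=3)
rep("side tbl front",s,"side",C(-40,-40),C(-40,-12),60,0,o,rng=2)
rep("side tbl -y",s,"side",C(-40,-40),C(20,-40),60,0,o,rng=2)
rep("side head -y top",s,"side",C(-22,-18),C(22,-18),70,0,o,rng=2)
rep("side head -y bot",s,"side",C(-22,-18),C(22,-18),60,0,o,rng=2)
```

```text
t 19.35 [383.1  77.1 183.6] psi -153.51 F [ 0.9 -0.5  0.6] w 32.3 q [-0.02  0.01 -0.4   1.16  0.   -2.05]
top
stem+ ang -63.61 pt [567.4 -47.2] off 7.68 sd 0.18
stem- ang -63.65 pt [553.  -54.4] off -8.49 sd 0.19
tail ang 26.33 pt [545. -21.] off 108.33 sd 0.18
side
stem+ ang -66.06 pt [567.5 -45.2] off 5.40 sd 0.99
stem- ang -61.55 pt [554.5 -55.6] off -5.04 sd 0.49
tail ang 35.60 pt [546.1 -17.9] off 108.96 sd 0.17
side tbl front ang 25.74 pt [553.6 -91.8] off 40.77 sd 0.35
side tbl -y ang -64.49 pt [ 554.5 -128.3] off -40.04 sd 0.24
side head -y top ang -62.91 pt [ 576.5 -132.9] off -22.31 sd 0.84
side head -y bot ang -63.77 pt [ 572.4 -128.1] off -23.78 sd 3.34
```

View pics/g.png

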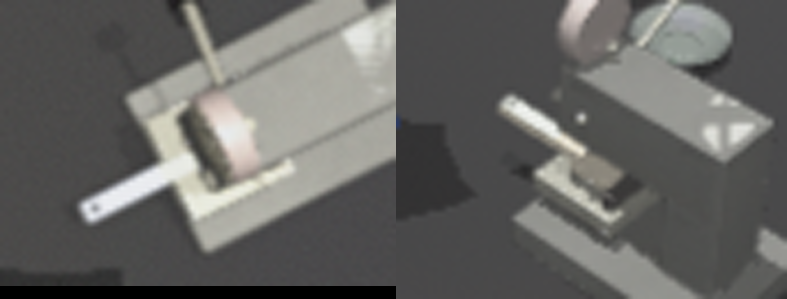

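Top view: the stem is centred at gauge y of about −0.4, at −63.6°, which matches the base, and the tail is at −107. A light push on the tail will make sure it is flush.

Call:
move_arm --rotation '[[0,0,0],[0,0,0],[0,0,0],[0,0,0],[0,0,0],[0,0,0],[0,0,0],[0,0,0],[0,0,0],[0,0,0],[0,0,0],[0,0,0]]' --travel '[[4,-3,0],[8,-6,0],[12,-9,0],[13.3,-10.2,3],[13.3,-10.2,7],[13.3,-10.2,10],[13.3,-10.2,12],[13.3,-10.2,12],[13.8,-10.2,12],[14.3,-10.2,12],[14.7,-10.2,12],[14.7,-10.2,12]]' --hand '[0,0,0,0,0,0,0,0,0,0,0,0]'

```text
time: 20.95
tcp_pos: [542.6, -10.0, 62.8]
tool_rot: [-0.001, 0.85, -0.527, -0.0]
ft_force: [-1.4, 4.7, 2.1]
grip_width: -0.0
finger_force: 2.8
```

```bash
python3 -c "
from h import *
st();p=manip.sense()['tcp_pos'][:2]-[593.8,-117.7];print(p@[.4446,-.8957],p@[.8957,.4446])"
```

```text
t 20.95 [542.6 -10.   62.8] psi -153.62 F [-1.4  4.7  2.1] w -0.0 q [-0.17  0.35 -0.3   0.92  0.   -2.21]
-119.18617135173629 2.0540308193382404
```

Call:
move_arm --rotation '[[0,0,0],[0,0,0],[0,0,0],[0,0,0],[0,0,10],[0,0,20],[0,0,30],[0,0,40],[0,0,50],[0,0,60],[0,0,70],[0,0,80],[0,0,90],[0,0,90],[0,0,90],[0,0,90]]' --travel '[[-1,0,0],[-3,0,-1],[-4,0,-6],[-4,0,-11],[-4,-1,-16],[-3,-2,-21],[0,-3,-21],[3,-5,-21],[6,-6,-21],[9,-8,-21],[11.8,-9,-21],[11.8,-9,-21],[11.8,-9,-21],[11.8,-9,-21],[11.8,-9,-21],[11.8,-9,-21]]' --hand '[0,0,0,5,5,5,5,5,5,5,5,5,5,5,5,5]' --squeeze 25

```text
time: 22.95
tcp_pos: [675.6, -76.1, 272.7]
tool_rot: [0.0, -0.229, 0.973, -0.0]
ft_force: [0.3, -0.0, -0.2]
grip_width: 49.9
finger_force: 0.0
```

Run:
```python
from h import *
st();print(goto([676.1,-76.1,181],116.4))
p,d=eyes.capture("top");np.savez("v5.npz",p=p)
A=np.array
def frame(o,a):
    c,s=np.cos(np.radians(a)),np.sin(np.radians(a));return lambda x,y:A(o)+x*A([c,s])+y*A([-s,c])
o=A((593.8,-117.7));C=frame(o,-63.6);n="top"
rep("stem+",p,n,C(-105,7),C(-45,7),70,0,o,rng=2)
rep("stem-",p,n,C(-105,-7),C(-45,-7),70,0,o,rng=2)
rep("tail",p,n,C(-107.5,-7),C(-107.5,7),70,0,o,rng=3)
```

```text
t 22.95 [675.6 -76.1 272.7] psi 116.51 F [ 0.3 -0.  -0.2] w 49.9 q [-0.24  0.49  0.48  1.56 -0.   -0.7 ]
(array([-0.05, -0.02,  9.17]), array([-0.01,  0.01,  0.11]))
stem+ ang -66.51 pt [567.4 -47.3] off 3.85 sd 2.18
stem- ang -66.23 pt [555.8 -56.3] off -10.01 sd 2.21
tail ang 5.91 pt [543.9 -17.1] off 105.17 sd 0.48
```

Call:
move_arm --rotation '[[0,0,0],[0,0,0],[0,0,0],[0,0,0],[0,0,0],[0,0,0],[0,0,0],[0,0,0],[0,0,0]]' --travel '[[-0.05,0,3],[-0.05,0,6],[-0.05,0,8],[-0.05,0,9.1],[-0.05,0,9.1],[-0.05,0,9.1],[-0.05,0,9.1],[-0.05,0,9.1],[-0.05,0,9.1]]' --hand '[5,5,5,5,5,3,1.8,1.8,1.8]'

```text
time: 24.12
tcp_pos: [676.6, -75.8, 182.0]
tool_rot: [0.001, -0.228, 0.974, 0.0]
ft_force: [2.6, 5.0, 3.0]
grip_width: 21.9
finger_force: 30.8
```

Call:
move_arm --rotation '[[0,0,0],[0,0,0],[0,0,0],[0,0,0],[0,0,0],[0,0,0],[0,0,0],[0,0,0],[0,0,0],[0,0,0],[0,0,0],[0,0,0],[0,0,0],[0,0,0]]' --travel '[[-0.43,0,0.93],[-0.8,0,1.89],[-1.09,0,2.87],[-1.3,0,3.88],[-1.45,0,4.89],[-1.52,0,5.92],[-1.51,0,6.94],[-1.43,0,7.96],[-1.28,0,8.98],[-1.05,0,9.98],[-0.75,0,10.96],[-0.51,0,11.6],[-0.4,0,11.9],[-0.4,0,11.9]]' --hand '[1.8,1.8,1.8,1.8,1.8,1.8,1.8,1.8,1.8,1.8,1.8,1.8,1.8,1.8]'

```text
time: 25.88
tcp_pos: [680.7, -74.0, 64.6]
tool_rot: [0.002, -0.228, 0.974, -0.0]
ft_force: [-2.0, 8.2, 16.6]
grip_width: 21.0
finger_force: 34.5
```

```bash
python3 -c "
from h import *
st()"
```

```text
t 25.88 [680.7 -74.   64.6] psi 116.39 F [-2.   8.2 16.6] w 21.0 q [-0.23  0.56  0.08  1.08  0.   -0.69]
```

Call:
move_arm --rotation '[[0,0,0],[0,0,0],[0,0,0],[0,0,0],[0,0,0],[0,0,0],[0,0,0],[0,0,0],[0,0,0],[0,0,0],[0,0,0],[0,0,0],[0,0,0],[0,0,0],[0,0,0],[0,0,0]]' --travel '[[0,0,-0.1],[0,0,-0.1],[0,0,-0.1],[0,0,-0.1],[0,0,-2],[0,0,-6],[0,0,-11],[0,0,-16],[0,2,-20],[1,7,-20],[2,13,-20],[3,19,-20],[4,25,-20],[5,31,-20],[6,39,-20],[6,39,-20]]' --hand '[5,5,5,5,5,5,5,5,5,5,5,5,5,5,5,5]'

```text
time: 27.88
tcp_pos: [450.8, 250.5, 262.8]
tool_rot: [0.0, -0.23, 0.973, 0.0]
ft_force: [0.4, -0.8, 0.2]
grip_width: 50.4
finger_force: 0.0
```

Run:
```python
from h import *
st()
p,d=eyes.capture("top");s,_=eyes.capture("side");np.savez("v6.npz",p=p,s=s)
a=cv2.resize(p[135:210,250:340,::-1],None,fx=4.4,fy=4.4,interpolation=cv2.INTER_CUBIC);b=cv2.resize(s[185:250,245:330,::-1],None,fx=4.6,fy=4.6,interpolation=cv2.INTER_CUBIC)
H=max(a.shape[0],b.shape[0]);q=lambda m:np.pad(m,((0,H-m.shape[0]),(0,0),(0,0)))
cv2.imwrite("pics/h.png",np.hstack([q(a),q(b)]))
A=np.array
def frame(o,a):
    c,s=np.cos(np.radians(a)),np.sin(np.radians(a));return lambda x,y:A(o)+x*A([c,s])+y*A([-s,c])
o=A((593.8,-117.7));C=frame(o,-63.6)
for n in("v4.npz","v6.npz"):
  p=np.load(n)["p"];n="top"
  rep("stem+",p,n,C(-105,7),C(-45,7),70,0,o,rng=2)
  rep("stem-",p,n,C(-105,-7),C(-45,-7),70,0,o,rng=2)
  rep("tail",p,n,C(-107.5,-7),C(-107.5,7),70,0,o,rng=3)
  rep("table front",p,n,C(-40,-40),C(-40,-10),60,0,o,rng=2)
  rep("table -y",p,n,C(-40,-40),C(30,-40),60,0,o,rng=2)
  rep("base -y",p,n,C(-40,-65),C(150,-65),30,0,o,rng=4)
```

```text
t 27.88 [450.8 250.5 262.8] psi 116.55 F [ 0.4 -0.8  0.2] w 50.4 q [ 0.34  0.19  0.01  1.39  0.   -0.12]
stem+ ang -63.61 pt [567.4 -47.2] off 7.68 sd 0.18
stem- ang -63.65 pt [553.  -54.4] off -8.49 sd 0.19
tail ang 26.33 pt [545. -21.] off 108.33 sd 0.18
table front ang 26.77 pt [552.2 -93.6] off 40.25 sd 0.23
table -y ang -64.11 pt [ 557.9 -134. ] off -39.39 sd 0.25
base -y ang -63.52 pt [ 560.9 -195.8] off -64.31 sd 0.17
stem+ ang -63.61 pt [567.4 -47.2] off 7.69 sd 0.20
stem- ang -63.64 pt [553.4 -55.2] off -8.47 sd 0.18
tail ang 26.24 pt [545. -21.] off 108.33 sd 0.18
table front ang 26.79 pt [552.2 -93.6] off 40.27 sd 0.23
table -y ang -64.16 pt [ 557.3 -132.7] off -39.39 sd 0.26
base -y ang -63.52 pt [ 560.9 -195.8] off -64.30 sd 0.17
```

View pics/h.png

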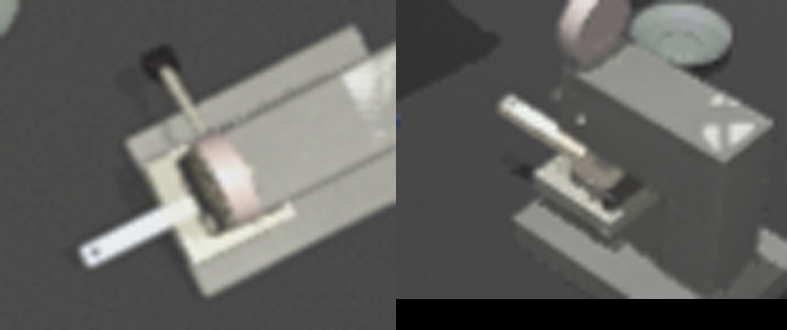

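Run:
```python
from h import *
A=np.array
def frame(o,a):
    c,s=np.cos(np.radians(a)),np.sin(np.radians(a));return lambda x,y:A(o)+x*A([c,s])+y*A([-s,c])
o=A((593.8,-117.7));C=frame(o,-63.6);n="top"
p=np.load("v6.npz")["p"]
rep("base +y a",p,n,C(-40,65),C(150,65),30,0,o,rng=3,frac=(.45,.95))
rep("base +y b",p,n,C(-40,65),C(-12,65),30,0,o,rng=3,frac=(.1,.9))
rep("table +y",p,n,C(-40,40),C(-10,40),60,0,o,rng=2,frac=(.1,.9))
rep("table -y",p,n,C(-40,-40),C(30,-40),60,0,o,rng=2)
```

```text
base +y a ang -63.00 pt [ 692.9 -172.1] off 63.56 sd 0.21
base +y b ang -63.49 pt [640.2 -66.8] off 64.20 sd 0.20
table +y ang -60.68 pt [618.9 -80.9] off 39.90 sd 1.12
table -y ang -64.16 pt [ 557.3 -132.7] off -39.39 sd 0.26
```

```bash
python3 -c "
from station import manip
print(manip.job_done())"
```

```text
the job is handed in; nothing more can be done
None
```

The job is handed in at about 28 s: the square coupon lies flat on the gauge table against the stop bar, centred to about 0.5 mm by the camera, with the lever fully lowered onto it and the arm clear (no verdict was returned).

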